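Set the stop collar of a tube-code reading stand

ROBOT

A 7-joint arm with a two-finger parallel gripper is mounted at the origin on the work surface. World frame = base frame: x ahead of the robot, y to its left, z up, the work surface at z = 0. Lengths are in m, angles in rad, forces in N, time in s.
With the tool pointing down it reaches from about 0.425 to 0.925 m from the base axis. Payload 6.8 kg.
Tool frame: the origin (TCP) lies between the finger pads; the fingertips stand 22 mm ahead of it and the grasp point (between the pads) lies 3 mm ahead of it (bot.tip_reach is the distance from the TCP to the fingertips, in m); z points along the fingers, x is the direction in which the jaws open and shut, and the axes are right-handed (so a half turn about z gives the same grasp; the last joint's range is limited). The gripper opens to 85 mm and grips with 20 to 120 N. Pads are 22 mm wide; open, the fingers measure 114 mm over their backs; the gripper's body (76 mm by 85 mm) begins 54 mm behind the grasp point. The pads swing forward as they close: fully open they stand 13 mm farther back than shut.
Start: joints at [1.213, 0.477, 0.022, 1.555, -0.011, 1.109, -0.083], TCP at [0.167, -0.654, 0.253] pointing down, gripper open.
Joint ranges: [-2.96, 2.96], [-0.34, 2.1], [-1.41, 1.46], [0.24, 2.44], [-1.37, 4.51], [0.17, 1.92], [-2.96, 2.96]. Speed limits (rad/s): [2.39, 2.39, 3.14, 3.14, 3.14, 3.14, 3.14].

INTERFACE

Orientations are given as a unit quaternion [w, x, y, z].
In Python, from station import bot gives the robot as it stands.
- The arm moves only by the tool step_arm, never from a script. Its argument "targets" is a list of rows, each a list of 5 numbers: the shift along the tool's x, y, z in mm, then the turn about the tool's z in degrees, then the closure, from 0 (fully open) to 1 (shut). In form: [[dx, dy, dz, spin, jaw], ...]. A call has 1 to 20 rows; each row is the pose to reach, as a shift and turn from the pose commanded when the call began, along the tool's axes at that moment; what a row does not reach only later rows make up. A row lasts 1/12 s, in which the tool goes at most 41.7 mm and 7.16 degrees, less where a joint would pass 70% of its speed; a pose out of reach is approached as far as the arm can. A call with a gripper value outside its range is refused whole. The fingers move at their own pace and stop on an object; "newtons" is the grip in N (left out, the last holds). Time passes only in rows, so rows that repeat a pose let the fingers close. It gives the time, the measured TCP pose, the force and the opening at its end, in the units of the state.
- bot.get_obs(): the state, without advancing time (a new reading comes with each control period).
- bot.read_camera(name): name is "scene" or "side" or "wrist"; returns a dict with "frame" (400x640x3 uint8, red, green, blue), "z_map" (400x640 float32, m along the optical axis (not along the pixel's ray), 0 where there is no reading), "fov_y" (degrees; the focal length in pixels is half the picture's height over the tangent of half this angle, whatever the lens; pixels are square), "cx", "cy" (the principal point, pixels), "R" (3x3) and "t" (3): a world point X has camera coordinates R X + t. Camera axes: x right, y down, z forward; pixel columns grow to the right and rows downward; lengths in m; the calibration is good to about 2 mm. A picture is of the moment at which its call begins.
- bot.hand_in(): hands the job in, once; it reports no verdict.
The state is a dict: "t": time; "q": joint angles; "joint_vel": joint speeds; "joint_torque": joint torques, N m; "eef_pos": TCP position; "tool_rot": TCP orientation; "contact_force": force on the tool from outside, world axes, zero at the start; "torque": the same for the moment, N m; "gripper_width": opening from 0.0 (shut) to 1.0 (fully open).
Only numpy, scipy, OpenCV 4.12 (cv2) and the standard library are available. Lean on these libraries where they do the work, as an engineer would, in place of code of your own. Each camera call takes 0.05 s, during which the arm holds its last target.

TASK

The next sample tubes are taller, so reset the reading stand: spin the spoked knurled collar up its threaded rod, pushing its spokes round, until its top face is level with the top of the red height mark. Then gently press the reader down by its black pad until its blue tongue rests on the collar. Do not shift the red mark, and leave the things around the stand as they are.

Things in the scene. Friction and masses are not known exactly. Their poses are not given: they have to be found in the camera images.
- stand: Grey fixed stand. Origin on the table under its vertical threaded rod; x axis points from rod to mast, z up. Base plate 16 mm high, x -80 to 220, y -95 to 95 mm. Rod 16 mm thick, top at z 114. Mast 22 mm square at x 115, top at z 205. White scale blade 12 x 30 mm at x 85, y 78, top at z 116. Beside the rod at x below 0 only the collar's spokes are in the way: push them round there.
- collar_top (a point): Centre of the top face of the brass knurled collar (52 mm across, 16 mm high), on the rod axis; it does not turn with the collar. Right-hand thread: anticlockwise from above raises the collar, 18 mm a full turn. It turns stiffly (0.15 N m, 2.5 N on a spoke 60 mm from the axis) and stays where it is left. It starts 11 to 24 mm too low.
- collar_hub (a point): Centre of the collar, 8 mm below its top, level with its three straight steel spokes: 10 mm thick, 120 degrees apart, with black balls 16 mm thick that end 76 mm from the axis. This point does not turn: the spokes' angle is not reported, see it or feel for it. From one spoke to the next is 6 mm of height.
- mark (a point): Centre of the top face of the red height mark, a tab 37 x 18 x 5 mm clamped on the scale blade. The collar's top face is to come level with this top face. Not to be moved.
- reader: White reader head and blue tongue, one carriage that slides up and down the mast and stays where left: about 5 N moves it down, then a slightly soft stop as the tongue meets the collar. Origin on the rod axis, level with the tongue's underside; axes as the stand's. Tongue 16 mm wide, 14 thick, from x 14 to the mast, at first 60 mm or more above the mark. Box x 138 to 194, y -30 to 30, z -2 to 32.
- reader_foot (a point): Point on the reader at the underside of its tongue, on the rod axis: when the tongue rests on the collar it coincides with collar_top.
- press_pad (a point): Centre of the top face of the reader's black rubber press pad, a disc 34 mm across and 6 mm thick on a 14 mm stem, 70 mm from the rod axis towards the mast and 90 mm above the underside of the tongue. Push down here.
- spray: White spray bottle with red trigger, 68 mm across, 180 mm tall, origin at its foot. Bystander.
- carton: White and blue tissue carton, 110 x 110 x 85 mm high, origin at its underside. Bystander.
- tuberack: White rack of capped sample tubes, 120 x 90 x 70 mm high, origin at its underside. Bystander.
- phone: Black phone lying flat, 150 x 72 x 9 mm, origin at its underside. Bystander.

How it is judged:
By the outcome, as a careful person would: the job done as asked, in the order asked, and still so for the second after the job is handed in, with the robot touching nothing.
It also fails if it takes over 67 s, if anything falls off the work surface, if the arm or the gripper's body presses on something with over 40 N, if the wrist force passes 120 N, or if a joint passes its speed limit or range.

## Working session

There is one attempt and no reset: what is moved stays moved. The work goes in short steps, Python scripts to look and compute and a tool call to move; the robot and the scene stay as the last step left them, time stands still between calls to the robot, and variables do not carry over. Pictures are saved under pics/ and viewed, and the job is handed in when it is done.

Besides the shell and the picture viewer there is one more tool, called after "Call:" as name([rows], argument=value, ...), one row to a line, values as JSON. step_arm: Moves the arm, as the interface text tells. Its arguments: {"type":"object","properties":{"targets":{"type":"array"},"newtons":{"type":"number"}},"required":["targets"]}

```bash
mkdir -p pics; ls; cat > h.py <<'E'
import numpy as np,cv2
from station import bot
def cam(n,save=None):
    c=bot.read_camera(n)
    if save: cv2.imwrite('pics/'+save,c['frame'][:,:,::-1])
    return c
def pts(c):
    z=c['z_map'];h,w=z.shape;f=h/2/np.tan(np.radians(c['fov_y'])/2)
    v,u=np.mgrid[:h,:w]
    P=np.stack([(u-c['cx'])*z/f,(v-c['cy'])*z/f,z],-1)
    W=(P-np.array(c['t']))@np.array(c['R'])
    W[z==0]=np.nan
    return W
E
python3 - <<'E'
from h import *
print(bot.get_obs())
for n in ['scene','side','wrist']:
    c=cam(n,n+'0.png'); print(n,c['fov_y'],c['cx'],c['cy'],np.array(c['R']).round(3).tolist(),c['t'])
    np.savez(n+'0.npz',W=pts(c),f=c['frame'])
E
```

```text
pics
{'t': 0.0, 'q': array([ 1.21292386,  0.47779315,  0.02234101,  1.55646195, -0.01154393,
        1.10930486, -0.08309924]), 'joint_vel': array([ 0.00023421,  0.00120156,  0.00046643, -0.00038913, -0.00124773,
        0.00206512, -0.00080294]), 'joint_torque': array([-1.17380412e-03, -5.96452904e+01,  1.60788663e+00, -2.81197894e+01,
        1.24062819e-02,  9.52763774e-03, -1.40285181e-05]), 'eef_pos': array([ 0.16670892, -0.65351124,  0.25232592]), 'tool_rot': array([-5.24808040e-04,  7.89678388e-01, -6.13520332e-01, -7.55544530e-04]), 'contact_force': array([-0.34684906,  0.07282596, -0.13855688]), 'torque': array([-0.03495015, -0.03035683, -0.00194718]), 'gripper_width': 0.9992938369018962}
scene 50.86439854606112 320.17038880057993 205.58773084394824 [[-0.006, 1.0, 0.008], [0.798, 0.009, -0.602], [-0.602, 0.003, -0.798]] [-0.0059572  -0.30615106  1.51538165]
side 57.60406084327789 327.2875590695414 200.85640205250021 [[-0.981, -0.192, 0.017], [-0.122, 0.552, -0.825], [0.149, -0.812, -0.565]] [0.49985912 0.21719121 0.97276609]
wrist 58.33834107838176 321.8060157841492 199.1753549953845 [[0.247, -0.969, -0.001], [-0.922, -0.235, 0.309], [-0.299, -0.075, -0.951]] [-0.67442228 -0.03963658  0.37986196]
```

View pics/scene0.png

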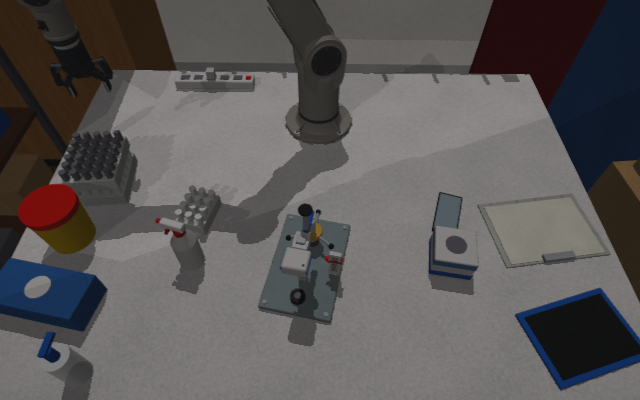

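View pics/side0.png

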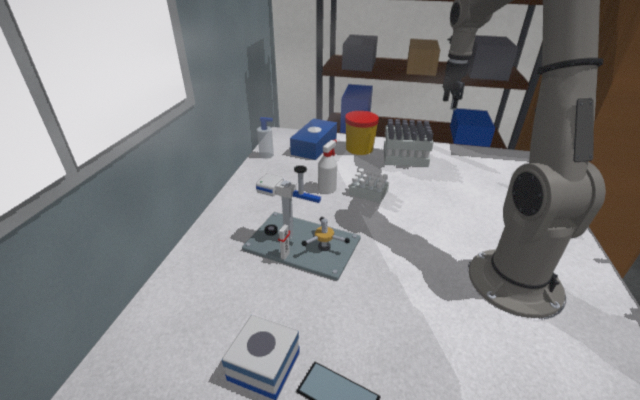

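View pics/wrist0.png

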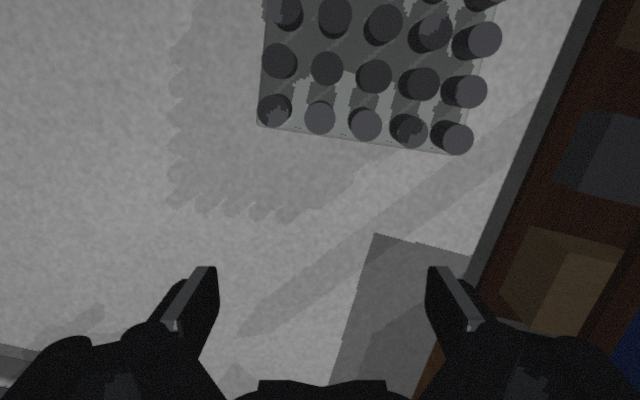

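```bash
python3 - <<'E'
from h import *
for n,(x0,y0,x1,y1) in dict(scene=(250,190,370,330),side=(235,150,375,280)).items():
    d=np.load(n+'0.npz');f=d['f'][y0:y1,x0:x1,::-1];cv2.imwrite(f'pics/{n}_crop.png',cv2.resize(f,None,fx=4 if n=='scene' else 4,fy=4,interpolation=cv2.INTER_CUBIC))
    W=d['W'][y0:y1,x0:x1].reshape(-1,3);
    col=d['f'][y0:y1,x0:x1].reshape(-1,3).astype(int)
    m=(abs(W[:,2]-.016)<.004)
    # base plate colour darker
    g=col.mean(1)
    hist=np.histogram(W[:,2],bins=np.arange(-.01,.3,.01));print(hist[0])
    P=W[m].astype(np.float32)
    r=cv2.minAreaRect((P[:,:2]*1000).astype(np.float32));print(n,r,P[:,2].mean())
    red=(col[:,0]>90)&(col[:,0]>2*col[:,1])&(col[:,0]>2*col[:,2]);print('red',(W[red]*1000).round(0).tolist())
    br=(col[:,0]>100)&(col[:,0]>1.8*col[:,2])&(col[:,1]>1.3*col[:,2]);print('brass',(W[br]*1000).round(0).tolist()[::3])
E
```

```text
[4290 5436 4610  366   84   20   26  143  208   54   49   34   78    1
    0    0    0    0   50  142  292  649   14   16   13    0   87   70
    0    0]
scene ((590.5119018554688, -26.74560546875), (189.82205200195312, 300.7561340332031), 78.11996459960938) 0.016212089
red [[613.0, 24.0, 91.0], [611.0, 26.0, 87.0], [612.0, 29.0, 89.0], [615.0, 21.0, 89.0], [616.0, 24.0, 91.0], [617.0, 26.0, 93.0], [614.0, 29.0, 88.0], [617.0, 21.0, 87.0], [617.0, 24.0, 87.0], [619.0, 26.0, 90.0], [618.0, 29.0, 89.0], [621.0, 62.0, 95.0], [616.0, 65.0, 86.0], [620.0, 26.0, 88.0], [620.0, 29.0, 87.0], [620.0, 65.0, 88.0], [621.0, 26.0, 84.0], [623.0, 29.0, 88.0], [624.0, 31.0, 89.0]]
brass [[500.0, -3.0, 75.0], [503.0, 2.0, 74.0], [508.0, 2.0, 77.0], [509.0, -0.0, 74.0], [508.0, 8.0, 72.0], [511.0, 2.0, 72.0], [512.0, 11.0, 73.0], [514.0, 2.0, 71.0], [514.0, 11.0, 71.0], [519.0, 2.0, 73.0], [519.0, 11.0, 74.0], [522.0, 3.0, 74.0], [521.0, 11.0, 73.0], [526.0, 3.0, 74.0], [525.0, 11.0, 74.0], [529.0, -3.0, 74.0], [528.0, 5.0, 72.0], [532.0, -0.0, 74.0], [531.0, 8.0, 72.0], [536.0, 5.0, 75.0], [536.0, 3
[... 2803 characters left out ...]
.0], [502.0, -8.0, 75.0], [545.0, 1.0, 71.0], [536.0, 5.0, 76.0], [528.0, 1.0, 74.0], [520.0, 1.0, 76.0], [512.0, -2.0, 74.0], [504.0, -5.0, 74.0], [538.0, 7.0, 73.0], [530.0, 7.0, 75.0], [522.0, 3.0, 73.0], [513.0, 5.0, 77.0], [506.0, -0.0, 73.0], [535.0, 10.0, 73.0], [526.0, 11.0, 76.0], [518.0, 9.0, 75.0], [510.0, 7.0, 75.0], [502.0, 3.0, 74.0], [532.0, 11.0, 71.0], [522.0, 16.0, 77.0], [515.0, 13.0, 76.0], [nan, nan, nan], [500.0, 3.0, 70.0], [526.0, 13.0, 70.0], [517.0, 15.0, 74.0], [509.0, 10.0, 71.0], [502.0, 6.0, 68.0], [528.0, 13.0, 66.0], [520.0, 16.0, 70.0], [512.0, 13.0, 69.0], [504.0, 7.0, 66.0], [525.0, 14.0, 64.0], [517.0, 16.0, 67.0], [509.0, 11.0, 65.0], [517.0, 14.0, 62.0]]
```

```bash
sleep 1
```

```text
(no output)
```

View pics/scene_crop.png

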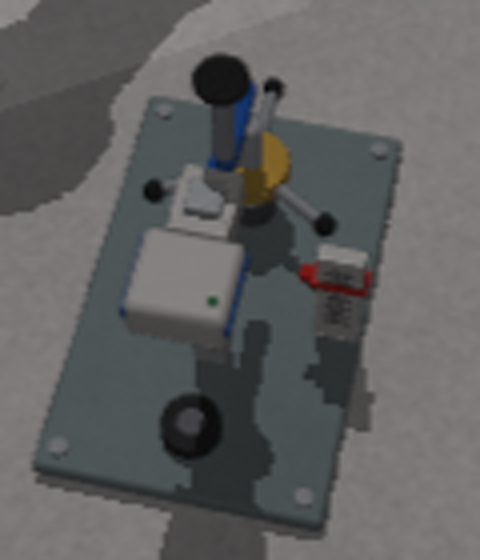

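View pics/side_crop.png

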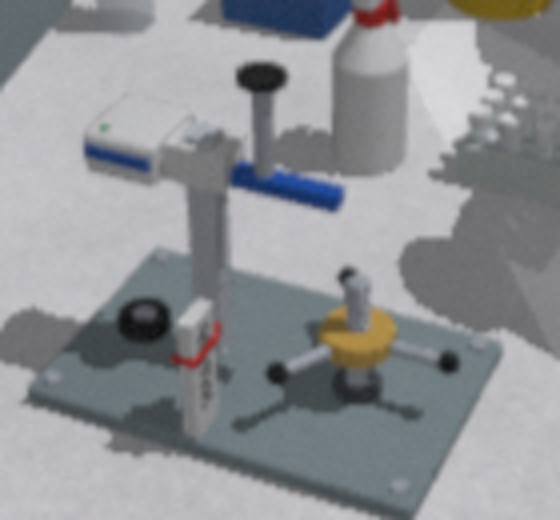

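```bash
cat >> h.py <<'E'
from scipy.spatial.transform import Rotation as Ro
def rot(o): 
    q=o['tool_rot']; return Ro.from_quat([q[1],q[2],q[3],q[0]]).as_matrix()
O=np.array([.522,-.0123]); TH=np.radians(-11.9)
def st2w(p):
    p=np.asarray(p,float); c,s=np.cos(TH),np.sin(TH)
    return np.array([O[0]+c*p[0]-s*p[1],O[1]+s*p[0]+c*p[1],p[2]])
def w2st(W):
    c,s=np.cos(TH),np.sin(TH); d=W[...,:2]-O
    return np.stack([c*d[...,0]+s*d[...,1],-s*d[...,0]+c*d[...,1],W[...,2]],-1)
E
python3 - <<'E'
from h import *
c=cam('wrist');o=bot.get_obs();R=np.array(c['R']);C=-R.T@c['t'];T=rot(o)
print('tool',T.round(3).tolist(),'cam in tool',T.T@(C-o['eef_pos']),'R in tool',(R@T).round(3).tolist())
for n in ['side','scene']:
    d=np.load(n+'0.npz');S=w2st(d['W'])*1000;f=d['f'].astype(int)
    r=np.hypot(S[...,0],S[...,1])
    m=(r<85)&(r>32)&(S[...,2]>45)&(S[...,2]<95)
    ang=np.degrees(np.arctan2(S[...,1],S[...,0]))
    dark=m&(f.max(-1)<60)
    for k in np.argwhere(dark)[::6]: print('ball',k,S[tuple(k)].round(),ang[tuple(k)].round())
    h=np.histogram(ang[m],bins=np.arange(-180,181,10));print([(int(b),int(a)) for a,b in zip(*h) if a>2])
    br=(f[...,0]>90)&(f[...,0]>1.7*f[...,2])&(f[...,1]>1.3*f[...,2])&(r<24)&(r>10)
    z=S[...,2][br];print(n,'collar z',np.median(z),np.percentile(z,[10,25,75,90]),len(z), np.median(S[br],0))
    b=(f[...,2]>1.7*f[...,0])&(f[...,2]>70)&(S[...,0]>0)&(S[...,0]<120)&(abs(S[...,1])<40)&(S[...,2]>100)
    print('tongue',np.percentile(S[b],[2,10,50,90,98],axis=0).round().tolist())
    bk=(f.max(-1)<60)&(S[...,2]>200)&(r<120); print('pad',np.median(S[bk],0),S[bk].min(0),S[bk].max(0))
E
```

```text
tool [[0.247, -0.969, -0.0], [-0.969, -0.247, 0.001], [-0.001, 0.0, -1.0]] cam in tool [-1.77041795e-05 -7.92667569e-02 -1.20481289e-01] R in tool [[1.0, 0.0, -0.001], [-0.001, 0.951, -0.309], [0.0, 0.309, 0.951]]
ball [218 321] [ 34. -55.  72.] -58.0
ball [240 347] [-70.   5.  71.] 176.0
ball [241 347] [-70.   5.  67.] 176.0
ball [242 346] [-69.   8.  66.] 173.0
ball [243 305] [30. 61. 69.] 64.0
ball [244 306] [27. 62. 67.] 67.0
[(-180, 8), (-70, 4), (-60, 12), (50, 15), (60, 47), (170, 56)]
side collar z 75.23169973037719 [73.45402789 74.37225881 75.95876896 76.5678638 ] 92 [-5.98201167  8.06264319 75.23169973]
tongue [[15.0, -2.0, 174.0], [21.0, 2.0, 177.0], [49.0, 7.0, 183.0], [82.0, 10.0, 186.0], [89.0, 11.0, 187.0]]
pad [ 65.76560847   7.48119247 261.6965807 ] [ 52.93400881  -6.50410019 257.01652039] [ 80.45599651  17.74297729 263.8039126 ]
ball [210 317] [-70.  -3.  71.] -177.0
ball [211 319] [-69.   3.  70.] 177.0
ball [212 320] [-67.   6.  69.] 175.0
ball [235 289] [ 30. -58.  75.] -62.0
ball [237 287] [ 37. -62.  73.] -59.0
ball [238 288] [ 39. -59.  72.] -56.0
ball [239 289] [ 39. -56.  68.] -55.0
ball [244 329] [33. 52. 71.] 58.0
ball [245 330] [37. 56. 73.] 57.0
ball [246 331] [37. 59. 70.] 58.0
ball [247 332] [40. 62. 71.] 57.0
[(-180, 17), (-70, 17), (-60, 23), (50, 43), (60, 21), (170, 32)]
scene collar z 72.95241496204866 [71.13041843 71.99141705 73.93527907 74.64121633] 59 [-3.92493744 14.07180622 72.95241496]
tongue [[20.0, -7.0, 181.0], [28.0, -1.0, 183.0], [46.0, 5.0, 185.0], [73.0, 7.0, 219.0], [80.0, 7.0, 233.0]]
pad [7.38034439e+01 2.23475242e-01 2.59122462e+02] [ 53.35794209 -16.43853464 200.01322356] [ 86.059884    15.96401762 264.89563488]
```

Call:
step_arm([
  [-24,-32,-20,0,0],
  [-48,-64,-40,-5,0],
  [-72,-96,-60,-10,0],
  [-97,-128,-68,-15,0],
  [-121,-160,-68,-20,0],
  [-145,-192,-68,-25,0],
  [-169,-224,-68,-30,0],
  [-193,-256,-68,-35,0],
  [-223,-277,-68,-39,0],
  [-253,-298,-68,-43,0],
  [-283,-320,-68,-47,0],
  [-312,-341,-68,-51,0],
  [-342,-362,-68,-55,0],
  [-371,-384,-68,-59,0],
  [-400,-405,-68,-63,0],
  [-430,-426,-68,-63.8,0],
  [-460,-448,-68,-63.8,0],
  [-489,-469,-68,-63.8,0],
  [-489,-469,-68,-63.8,0],
  [-489,-469,-68,-63.8,0],
])

```text
t: 1.87
eef_pos: [0.5008, -0.0619, 0.3213]
tool_rot: [-0.0, 0.995, -0.101, 0.0]
contact_force: [-0.1, 0.0, 0.2]
gripper_width: 1.001
```

```bash
python3 - <<'E'
from h import *
o=bot.get_obs();print(o['t'],o['eef_pos'],rot(o).round(3).tolist(),o['q'].round(2))
c=cam('wrist','w1.png');np.savez('w1.npz',W=pts(c),f=c['frame'])
E
```

```text
1.8667 [ 0.50082674 -0.06190811  0.32130108] [[0.98, -0.201, 0.0], [-0.201, -0.98, 0.001], [-0.0, -0.001, -1.0]] [ 0.49  0.17 -0.55  1.84  0.1   1.15 -0.3 ]
```

View pics/w1.png

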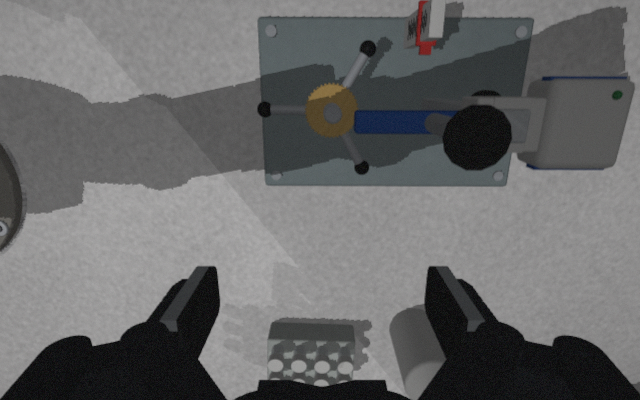

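```bash
cat > meas.py <<'E'
from h import *
def meas(W,f):
    S=w2st(W)*1000;f=f.astype(int)
    r=np.hypot(S[...,0],S[...,1]);ang=np.degrees(np.arctan2(S[...,1],S[...,0]))
    ok=np.isfinite(r)
    br=ok&(f[...,0]>1.5*f[...,2])&(f[...,1]>1.15*f[...,2])&(f[...,0]>50)&(r<28)&(S[...,2]>50)&(S[...,2]<105)
    top=br&(r<24)
    z=S[...,2][top]; m=np.median(z); z=z[abs(z-m)<3]
    print('collar n',len(z),'z mean %.2f med %.2f sd %.2f'%(z.mean(),np.median(z),z.std()))
    red=ok&(f[...,0]>80)&(f[...,0]>2*f[...,1])&(f[...,0]>2*f[...,2])&(np.hypot(S[...,0]-80,S[...,1]-65)<45)&(S[...,2]>60)
    R=S[red];print('red n',len(R), R.min(0).round(1),R.max(0).round(1))
    if len(R):
        zz=R[:,2];m=np.percentile(zz,70);k=abs(zz-m)<2.5;print('mark z %.2f n%d'%(zz[k].mean(),k.sum()),np.histogram(zz,np.arange(75,100)))
    for name,m in dict(ball=ok&(f.max(-1)<45)&(r<82)&(r>55)).items():
        for a0 in range(-180,180,20): pass
        m=m&(S[...,2]>40)&(S[...,2]<110)
        n,l,s,_=cv2.connectedComponentsWithStats(m.astype(np.uint8))
        for i in range(1,n):
            if s[i,4]>8: 
                p=S[l==i]; print('ball n',len(p),p.mean(0).round(1),'ang %.1f'%np.degrees(np.arctan2(p[:,1].mean(),p[:,0].mean())), 'ztop %.1f'%np.percentile(p[:,2],80))
    base=ok&(abs(W[...,2]-.016)<.004)&(S[...,0]>-95)&(S[...,0]<235)&(abs(S[...,1])<110)
    n,l,s,_=cv2.connectedComponentsWithStats(base.astype(np.uint8))
    i=1+s[1:,4].argmax();P=(W[l==i][:,:2]*1000).astype(np.float32)
    print('base',cv2.minAreaRect(P),'z',W[l==i][:,2].mean()*1000)
    print('table z',np.nanmedian(W[...,2][abs(W[...,2])<.008])*1000)
    pad=ok&(f.max(-1)<45)&(S[...,2]>200)&(abs(S[...,0]-70)<25)&(abs(S[...,1])<25)
    if pad.sum(): print('pad',S[pad].mean(0).round(1),'z med %.2f'%np.median(S[pad][:,2]))
    bl=ok&(f[...,2]>1.7*f[...,0])&(f[...,2]>50)&(S[...,0]>0)&(S[...,0]<60)&(abs(S[...,1])<20)&(S[...,2]>60)
    if bl.sum(): print('tongue top',np.median(S[bl],0).round(1),S[bl].min(0).round(1))
E
python3 - <<'E'
from meas import *
d=np.load('w1.npz');meas(d['W'],d['f'])
E
```

```text
collar n 1495 z mean 73.08 med 73.07 sd 0.76
red n 326 [74.5 51.8 86. ] [92.3 95.4 94.5]
mark z 88.46 n321 (array([  0,   0,   0,   0,   0,   0,   0,   0,   0,   0,   1,  10,  82,
       151,  69,  11,   0,   1,   0,   1,   0,   0,   0,   0]), array([75, 76, 77, 78, 79, 80, 81, 82, 83, 84, 85, 86, 87, 88, 89, 90, 91,
       92, 93, 94, 95, 96, 97, 98, 99]))
ball n 187 [33.6 58.1 70.9] ang 60.0 ztop 72.4
ball n 165 [-68.5   0.9  70.8] ang 179.2 ztop 72.3
ball n 136 [ 32.1 -58.7  71.1] ang -61.3 ztop 72.6
base ((598.3427734375, 18.611129760742188), (96.64665985107422, 299.1602783203125), 78.41654205322266) z 16.202605960504027
table z 0.15202478347557763
pad [ 67.7   0.6 259.9] z med 260.01
tongue top [ 36.3   0.2 183.9] [ 12.7  -8.1 175.4]
```

Call:
step_arm([
  [-12,-23,0,0,1],
  [-23,-46,0,0,1],
  [-35,-69,0,0,1],
  [-46,-91,0,0,1],
  [-46,-91,0,0,1],
  [-46,-91,0,0,1],
  [-46,-91,0,0,1],
  [-46,-91,0,0,1],
  [-46,-91,30,0,1],
  [-46,-91,60,0,1],
  [-46,-91,90,0,1],
  [-46,-91,120,0,1],
  [-46,-91,145,0,1],
  [-46,-91,165,0,1],
  [-46,-91,185,0,1],
  [-46,-91,205,0,1],
  [-46,-91,220,0,1],
  [-46,-91,232,0,1],
  [-46,-91,243,0,1],
  [-46,-91,243,0,1],
], newtons=20)

```text
t: 3.58
eef_pos: [0.4733, 0.0333, 0.0765]
tool_rot: [0.0, 0.995, -0.104, -0.001]
contact_force: [-0.4, 0.7, -0.2]
gripper_width: -0.002
```

```bash
python3 - <<'E'
from meas import *
o=bot.get_obs();print(o['eef_pos'],w2st(o['eef_pos'])*1000,o['contact_force'],np.degrees(np.arctan2(*rot(o)[[1,0],0])))
for n in ['side','wrist','scene']:
    c=cam(n,n+'2.png');
f=c['frame'][160:340,230:390,::-1];cv2.imwrite('pics/scene2c.png',cv2.resize(f,None,fx=3,fy=3))
f=cv2.imread('pics/side2.png')[150:290,230:400];cv2.imwrite('pics/side2c.png',cv2.resize(f,None,fx=4,fy=4))
import numpy as np
def c(phi,r=54,w=15,h=11):
    p=np.radians(phi);u=np.array([np.cos(p),np.sin(p)]);n=np.array([u[1],-u[0]]);s=5+w*abs(n[0])+h*abs(n[1]);return r*u+s*n
for p in range(120,265,10): print(p,c(p).round(1))
E
```

```text
[0.47328672 0.03332367 0.07651562] [-57.07417407  34.59828571  76.51561577] [-0.43068328  0.66610813 -0.19568888] -11.955154970219533
120 [-6.7 58.5]
130 [-16.7  56.5]
140 [-26.5  52.4]
150 [-35.8  46.1]
160 [-43.7  37.7]
170 [-50.   27.5]
180 [-54.  16.]
190 [-56.4   8.8]
200 [-57.7   0.8]
210 [-57.8  -7.9]
220 [-56.2 -17. ]
230 [-52.8 -26.2]
240 [-47.3 -35. ]
250 [-39.9 -42.9]
260 [-30.7 -49.4]
```

View pics/wrist2.png

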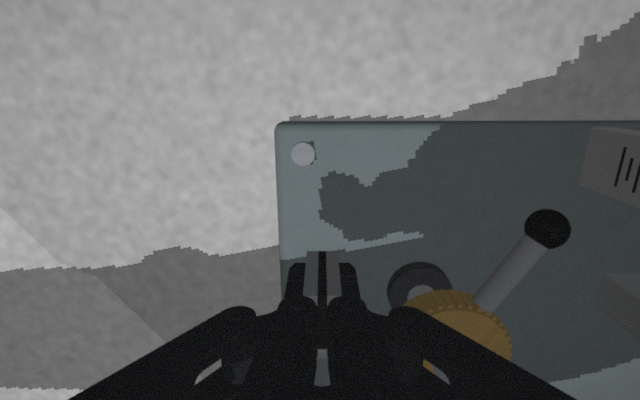

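View pics/side2c.png

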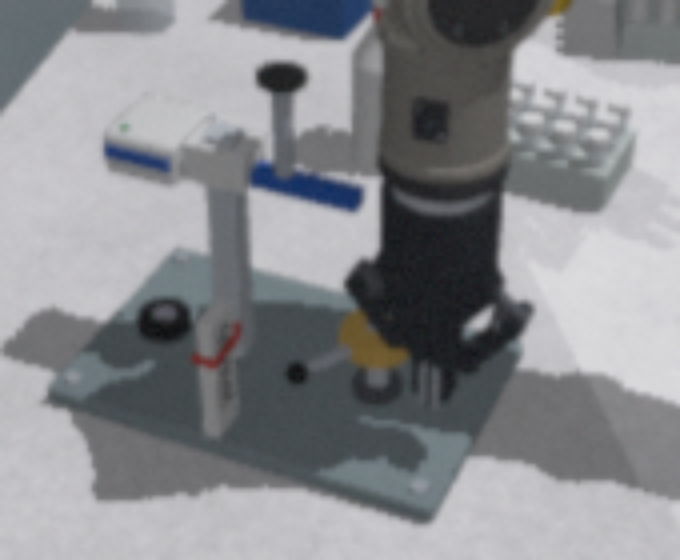

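Call:
step_arm([
  [0,0,-5,-7,1],
  [0,0,-5,-14,1],
  [0,0,-5,-21,1],
  [0,0,-5,-28,1],
  [0,0,-5,-35,1],
  [0,0,-5,-42,1],
  [0,0,-5,-49,1],
  [0,0,-5,-56,1],
  [0,0,-5,-63,1],
  [0,0,-5,-70,1],
  [0,0,-5,-77,1],
  [0,0,-5,-84,1],
  [0,0,-5,-90,1],
  [0,0,-5,-90,1],
])

```text
t: 4.9
eef_pos: [0.4749, 0.0339, 0.0841]
tool_rot: [0.001, 0.776, 0.631, 0.001]
contact_force: [-0.5, -0.1, -0.4]
gripper_width: -0.003
```

```bash
python3 - <<'E'
from meas import *
o=bot.get_obs();print(o['q'].round(2),w2st(o['eef_pos'])*1000,o['contact_force'],np.degrees(np.arctan2(*rot(o)[[1,0],0])))
for n in ['side','wrist','scene']:
    c=cam(n,n+'3.png');
f=c['frame'][160:340,230:390,::-1]
g=cv2.imread('pics/side3.png')[150:290,230:400];cv2.imwrite('pics/side3c.png',cv2.resize(g,None,fx=4,fy=4))
def cc(phi,r=54,s=19):
    p=np.radians(phi);u=np.array([np.cos(p),np.sin(p)]);n=np.array([u[1],-u[0]]);return r*u+s*n
for p in range(120,265,10): print(p,cc(p).round(0))
E
```

```text
[ 0.52  0.57 -0.89  2.11  0.65  0.76  0.57] [-55.63181832  35.46567912  84.10781816] [-0.46104542 -0.05502786 -0.42970893] 78.27008603552345
120 [-11.  56.]
130 [-20.  54.]
140 [-29.  49.]
150 [-37.  43.]
160 [-44.  36.]
170 [-50.  28.]
180 [-54.  19.]
190 [-56.   9.]
200 [-57.  -1.]
210 [-56. -11.]
220 [-54. -20.]
230 [-49. -29.]
240 [-43. -37.]
250 [-36. -44.]
260 [-28. -50.]
```

View pics/side3c.png

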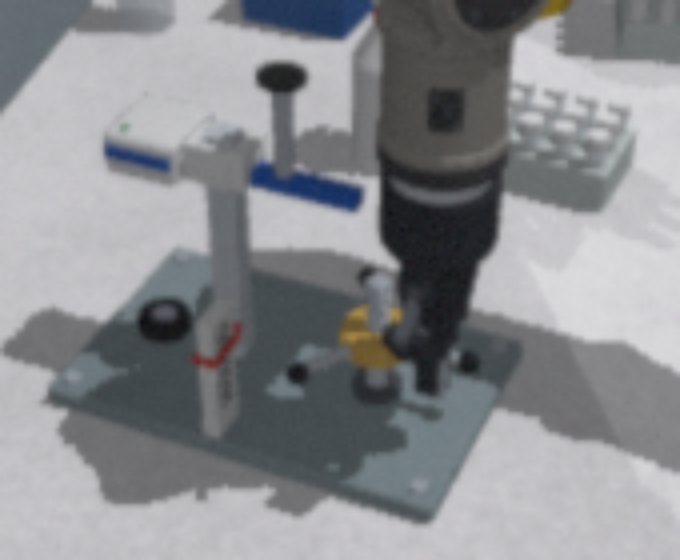

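View pics/wrist3.png

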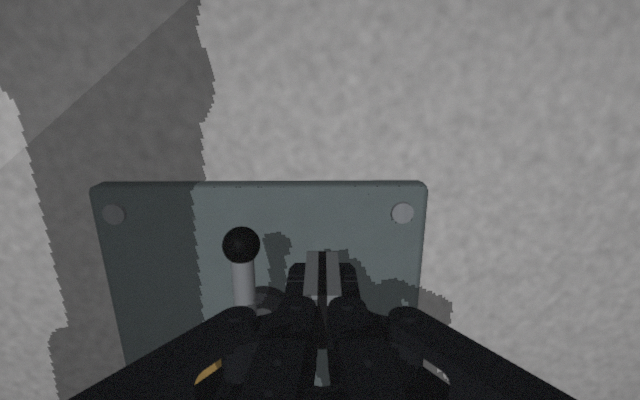

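Call:
step_arm([
  [-6,0,0,0,1],
  [-12,1,0,0,1],
  [-17,2,0,0,1],
  [-22,0.5,0,-5,1],
  [-27,-0.5,0,-10,1],
  [-31.6,-1,0,-15,1],
  [-36.6,-1.2,0,-20,1],
  [-41.6,-1,0,-25,1],
  [-46.5,-0.3,0,-30,1],
  [-51.4,1,0,-35,1],
  [-56.2,2.4,0,-40,1],
  [-60.8,4.4,0,-45,1],
  [-65.2,6.7,0,-50,1],
  [-69.3,9.4,0,-55,1],
  [-73.3,12.5,0,-60,1],
  [-76.9,16,0,-65,1],
  [-80.2,19.7,0,-70,1],
  [-83.3,23.7,0,-75,1],
  [-83.3,23.7,0,-75,1],
  [-83.3,23.7,0,-75,1],
])

```text
t: 6.72
eef_pos: [0.4805, -0.0525, 0.0836]
tool_rot: [0.0, 0.233, 0.972, 0.0]
contact_force: [-0.5, -0.7, 0.3]
gripper_width: 0.0
```

```bash
python3 - <<'E'
from meas import *
o=bot.get_obs();print(o['q'].round(2),w2st(o['eef_pos'])*1000,o['contact_force'],np.degrees(np.arctan2(*rot(o)[[1,0],0])))
for n in ['side','wrist']:
    c=cam(n,n+'4.png'); print(n); meas(pts(c),c['frame'])
g=cv2.imread('pics/side4.png')[150:290,230:400];cv2.imwrite('pics/side4c.png',cv2.resize(g,None,fx=4,fy=4))
E
```

```text
[ 0.87  0.73 -1.16  2.09  0.87  0.93  1.89] [-32.28975568 -47.89122948  83.60848819] [-0.53984814 -0.71953968  0.30348794] 153.0510954015159
side
collar n 95 z mean 78.55 med 78.51 sd 1.00
red n 23 [73.5 54.8 84.8] [90.2 99.3 92.5]
mark z 89.71 n19 (array([0, 0, 0, 0, 0, 0, 0, 0, 0, 1, 1, 0, 2, 5, 7, 3, 3, 1, 0, 0, 0, 0,
       0, 0]), array([75, 76, 77, 78, 79, 80, 81, 82, 83, 84, 85, 86, 87, 88, 89, 90, 91,
       92, 93, 94, 95, 96, 97, 98, 99]))
ball n 24 [-42.3 -40.5  92.5] ang -136.2 ztop 99.0
ball n 16 [64.8 22.6 73.5] ang 19.3 ztop 77.4
ball n 13 [-49.3  53.7  74.2] ang 132.5 ztop 76.3
base ((589.2979125976562, -25.0902099609375), (193.35736083984375, 300.7935791015625), 77.9866714477539) z 17.782751400777087
table z 2.101146935975221
pad [ 66.6   7.8 261.5] z med 261.73
tongue top [ 34.3   7.6 183.3] [ 13.2  -1.  174.7]
wrist
collar n 256 z mean 76.73 med 76.73 sd 0.50Traceback (most recent call last):
  File "<stdin>", line 4, in <module>
  File "meas.py", line 11, in meas
    R=S[red];print('red n',len(R), R.min(0).round(1),R.max(0).round(1))
                                   ~~~~~^^^
    return umr_minimum(a, axis, None, out, keepdims, initial, where)
ValueError: zero-size array to reduction operation minimum which has no identity
```

View pics/wrist4.png

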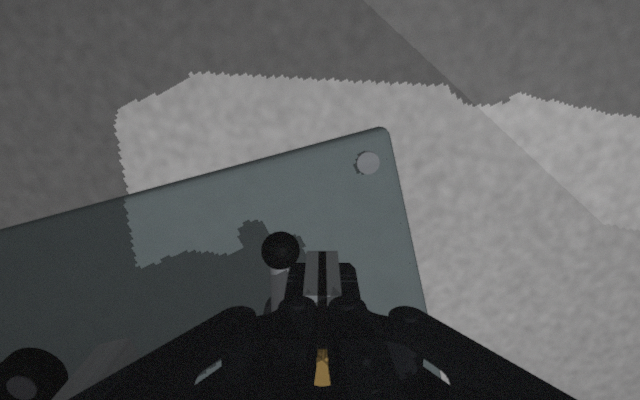

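Call:
step_arm([
  [7,-9,-20,0,1],
  [13,-19,-40,7,1],
  [26,-9,-40,14,1],
  [39,5,-40,21,1],
  [51,18,-40,28,1],
  [63,32,-40,35,1],
  [62,44,-40,42,1],
  [61,56,-40,49,1],
  [59,68,-40,56,1],
  [57,82,-40,63,1],
  [55,96,-40,70,1],
  [49,98,-40,77,1],
  [42,101,-40,84,1],
  [35,103,-40,91,1],
  [28,105,-40,98,1],
  [20,108,-40,105,1],
  [14,110,-40,112,1],
  [8,112,-40,119,1],
  [8,112,-40,122,1],
  [8,112,-40,122,1],
])

```text
t: 8.48
eef_pos: [0.5238, 0.0509, 0.1232]
tool_rot: [0.0, 0.964, 0.267, -0.0]
contact_force: [-0.2, -0.3, -0.2]
gripper_width: 0.001
```

```bash
python3 - <<'E'
from meas import *
o=bot.get_obs();print(o['q'].round(2),w2st(o['eef_pos'])*1000,o['contact_force'],np.degrees(np.arctan2(*rot(o)[[1,0],0]))+11.9)
for n in ['side','wrist']:
    c=cam(n,n+'5.png'); 
g=cv2.imread('pics/side5.png')[150:290,230:400];cv2.imwrite('pics/side5c.png',cv2.resize(g,None,fx=4,fy=4))
E
```

```text
[ 0.36  0.5  -0.72  1.98  0.45  0.82 -0.08] [-11.25106163  62.20871345 123.22300165] [-0.24674452 -0.2763664  -0.23201412] 42.863917404310925
```

View pics/side5c.png

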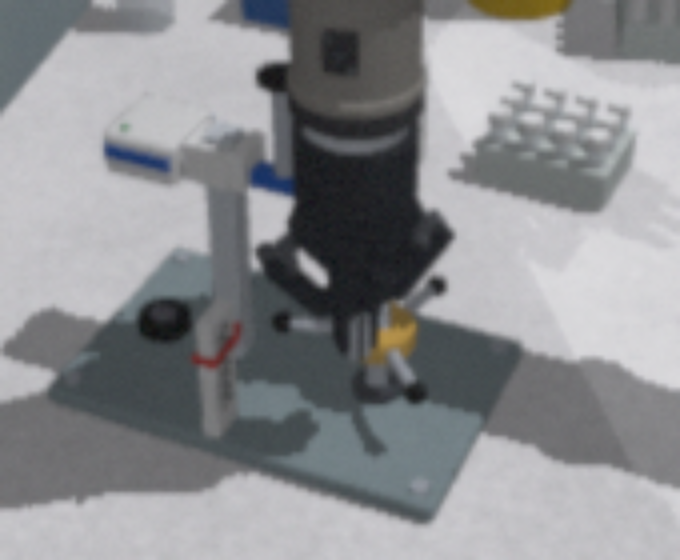

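View pics/wrist5.png

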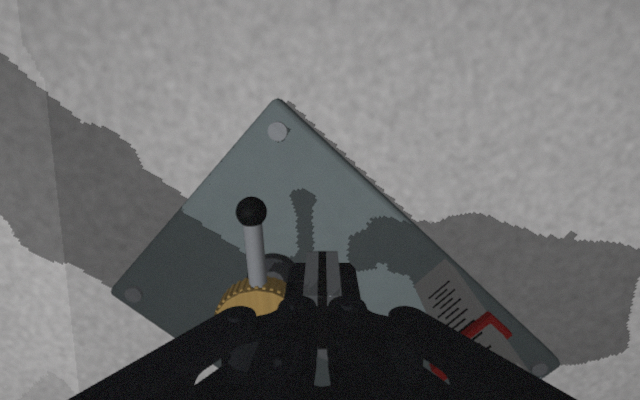

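```bash
cat > arc.py <<'E'
import numpy as np
def arc(start,yaw,phis,z0,zs,r=54,s=19):
    a=np.radians(yaw);tx=np.array([np.cos(a),np.sin(a)]);ty=np.array([np.sin(a),-np.cos(a)])
    for p,z in zip(phis,zs):
        q=np.radians(p);u=np.array([np.cos(q),np.sin(q)]);n=np.array([u[1],-u[0]])
        d=r*u+s*n-np.array(start);print([round(float(d@tx),1),round(float(d@ty),1),round(float(z0-z),1),round(float(-(90+p-180-yaw)),1),1],end=', ')
    print()
E
python3 - <<'E'
from arc import *
ph=np.arange(133,200,6);arc((-11,63),43,ph,122,np.linspace(86,89,len(ph)))
print(ph)
E
```

```text
[-15.9, -0.4, 36.0, 0.0, 1], [-21.7, -2.1, 35.7, -6.0, 1], [-27.6, -3.2, 35.5, -12.0, 1], [-33.5, -3.7, 35.2, -18.0, 1], [-39.5, -3.5, 34.9, -24.0, 1], [-45.5, -2.7, 34.6, -30.0, 1], [-51.3, -1.3, 34.4, -36.0, 1], [-56.9, 0.7, 34.1, -42.0, 1], [-62.3, 3.3, 33.8, -48.0, 1], [-67.4, 6.5, 33.5, -54.0, 1], [-72.2, 10.1, 33.3, -60.0, 1], [-76.5, 14.3, 33.0, -66.0, 1], 
[133 139 145 151 157 163 169 175 181 187 193 199]
```

Call:
step_arm([
  [0,0,15,0,1],
  [0,0,27,0,1],
  [0,0,36,0,1],
  [0,0,36,0,1],
  [-6,0,36,0,1],
  [-11,0,36,0,1],
  [-15.9,-0.4,36,0,1],
  [-21.7,-2.1,35.7,-6,1],
  [-27.6,-3.2,35.5,-12,1],
  [-33.5,-3.7,35.2,-18,1],
  [-39.5,-3.5,35,-24,1],
  [-45.5,-2.7,34.6,-30,1],
  [-51.3,-1.3,34.4,-36,1],
  [-56.9,0.7,34.1,-42,1],
  [-62.3,3.3,33.8,-48,1],
  [-67.4,6.5,33.5,-54,1],
  [-72.2,10.1,33.3,-60,1],
  [-76.5,14.3,33,-66,1],
  [-76.5,14.3,33,-66,1],
])

```text
t: 10.17
eef_pos: [0.466, -0.0011, 0.0909]
tool_rot: [0.001, 0.661, 0.75, 0.001]
contact_force: [1.4, 1.4, 2.3]
gripper_width: -0.005
```

```bash
python3 - <<'E'
from meas import *
from arc import *
o=bot.get_obs();print(o['q'].round(2),w2st(o['eef_pos'])*1000,o['contact_force'],np.degrees(np.arctan2(*rot(o)[[1,0],0]))+11.9)
cam('wrist','w6.png')
q=np.radians(199);u=np.array([np.cos(q),np.sin(q)]);st=54*u+19*np.array([u[1],-u[0]]);print(st)
ph=[205,211,217,223,229,235,241,247,253,255];arc(st,109,ph,89,np.linspace(89.5,92,len(ph)))
E
```

```text
[ 0.66  0.57 -0.98  2.13  0.69  0.79  0.94] [-57.12550653  -0.54909715  90.94334142] [1.35470854 1.41875155 2.26132245] 109.15905914902314
[-57.24379802   0.3841726 ]
[-5.7, -1.7, -0.5, -6.0, 1], [-11.6, -2.8, -0.8, -12.0, 1], [-17.6, -3.2, -1.1, -18.0, 1], [-23.6, -3.1, -1.3, -24.0, 1], [-29.5, -2.3, -1.6, -30.0, 1], [-35.4, -0.9, -1.9, -36.0, 1], [-41.0, 1.2, -2.2, -42.0, 1], [-46.4, 3.7, -2.4, -48.0, 1], [-51.5, 6.9, -2.7, -54.0, 1], [-53.1, 8.1, -3.0, -56.0, 1],
```

View pics/w6.png

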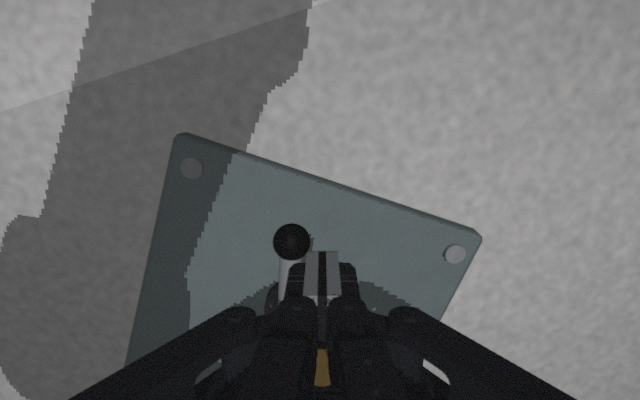

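Spoke B is in contact with the finger at pixel (290,242) and is turning with it. I'll continue the arc.

Call:
step_arm([
  [-5.7,-1.7,-0.5,-6,1],
  [-11.6,-2.8,-0.8,-12,1],
  [-17.6,-3.2,-1.1,-18,1],
  [-23.6,-3.1,-1.3,-24,1],
  [-29.5,-2.3,-1.6,-30,1],
  [-35.4,-0.9,-1.9,-36,1],
  [-41,1.2,-2.2,-42,1],
  [-46.4,3.7,-2.4,-48,1],
  [-51.5,6.9,-2.7,-54,1],
  [-53.1,8.1,-3,-56,1],
  [-53.1,8.1,-3,-56,1],
  [-53.1,8.1,-3,-56,1],
])

```text
t: 11.22
eef_pos: [0.4804, -0.0514, 0.0936]
tool_rot: [0.0, 0.234, 0.972, 0.0]
contact_force: [-0.6, 2.4, 2.1]
gripper_width: -0.006
```

```bash
sed -i 's/R=S\[red\];print.*/R=S[red]; print("red n",len(R))/' meas.py; python3 - <<'E'
from meas import *
o=bot.get_obs();print(o['q'].round(2),w2st(o['eef_pos'])*1000,o['contact_force'],np.degrees(np.arctan2(*rot(o)[[1,0],0]))+11.9)
c=cam('wrist','w7.png');meas(pts(c),c['frame'])
E
```

```text
[ 0.88  0.71 -1.17  2.08  0.84  0.94  1.9 ] [-32.62685    -46.86403106  93.59933047] [-0.5974757   2.42761566  2.14286707] 164.84616166125295
collar n 364 z mean 82.51 med 82.53 sd 0.52
red n 0
ball n 1057 [-24.5 -66.3  79.5] ang -110.3 ztop 81.6
ball n 649 [-34.6 -54.6 101.3] ang -122.3 ztop 109.2
ball n 538 [-24.4 -56.3  92.3] ang -113.4 ztop 99.5
ball n 542 [-44.2 -51.   92.2] ang -130.9 ztop 99.5
base ((583.1548461914062, -57.45081329345703), (127.45011901855469, 299.8782653808594), 78.05529022216797) z 16.136214804839042
table z 0.03677807811536535
```

View pics/w7.png

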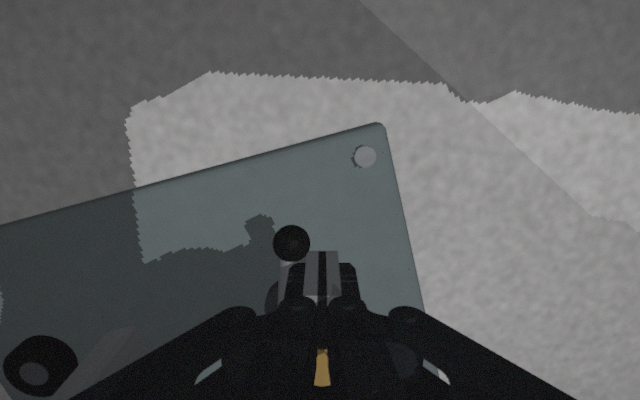

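Call:
step_arm([
  [7,-9,-20,0,1],
  [13,-19,-40,7,1],
  [26,-9,-40,14,1],
  [39,5,-40,21,1],
  [51,18,-40,28,1],
  [63,32,-40,35,1],
  [62,44,-40,42,1],
  [61,56,-40,49,1],
  [59,68,-40,56,1],
  [57,82,-40,63,1],
  [55,96,-40,70,1],
  [49,98,-40,77,1],
  [42,101,-40,84,1],
  [35,103,-40,91,1],
  [28,105,-40,98,1],
  [20,108,-40,105,1],
  [14,110,-40,112,1],
  [8,112,-40,119,1],
  [8,112,-40,122,1],
  [8,112,-40,122,1],
])

```text
t: 12.93
eef_pos: [0.5236, 0.0508, 0.1334]
tool_rot: [0.001, 0.964, 0.266, -0.0]
contact_force: [-0.8, -0.6, 0.3]
gripper_width: 0.003
```

```bash
python3 - <<'E'
from meas import *
from arc import *
o=bot.get_obs();print(o['q'].round(2),w2st(o['eef_pos'])*1000,o['contact_force'],np.degrees(np.arctan2(*rot(o)[[1,0],0]))+11.9)
c=cam('wrist','w8.png');meas(pts(c),c['frame'])
ph=np.arange(133,200,6);arc((-11,63),43,ph,132,np.linspace(92,95,len(ph)))
E
```

```text
[ 0.36  0.49 -0.73  1.98  0.44  0.84 -0.07] [-11.45286954  62.0583044  133.35931434] [-0.81839148 -0.56617846  0.26959485] 42.76818918444983
collar n 845 z mean 82.65 med 82.66 sd 0.55
red n 31
mark z 88.56 n31 (array([ 0,  0,  0,  0,  0,  0,  0,  0,  0,  0,  0,  0,  4, 22,  5,  0,  0,
        0,  0,  0,  0,  0,  0,  0]), array([75, 76, 77, 78, 79, 80, 81, 82, 83, 84, 85, 86, 87, 88, 89, 90, 91,
       92, 93, 94, 95, 96, 97, 98, 99]))
ball n 658 [-46.3  53.6  79.8] ang 130.8 ztop 81.8
base ((589.1897583007812, -26.393844604492188), (190.02684020996094, 299.5350646972656), 78.19259643554688) z 16.13388814602142
table z 0.17878882531317195
[-15.9, -0.4, 40.0, 0.0, 1], [-21.7, -2.1, 39.7, -6.0, 1], [-27.6, -3.2, 39.5, -12.0, 1], [-33.5, -3.7, 39.2, -18.0, 1], [-39.5, -3.5, 38.9, -24.0, 1], [-45.5, -2.7, 38.6, -30.0, 1], [-51.3, -1.3, 38.4, -36.0, 1], [-56.9, 0.7, 38.1, -42.0, 1], [-62.3, 3.3, 37.8, -48.0, 1], [-67.4, 6.5, 37.5, -54.0, 1], [-72.2, 10.1, 37.3, -60.0, 1], [-76.5, 14.3, 37.0, -66.0, 1],
```

View pics/w8.png

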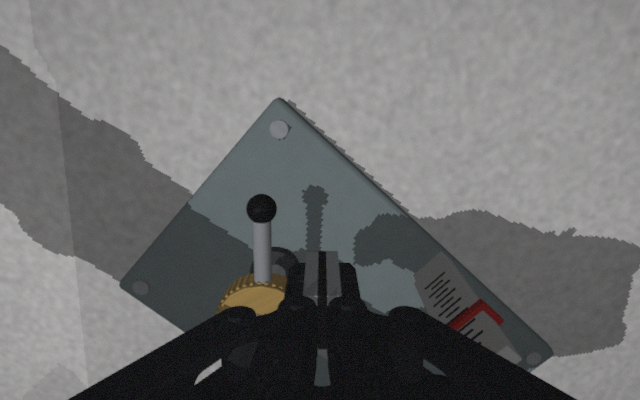

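Call:
step_arm([
  [0,0,15,0,1],
  [0,0,30,0,1],
  [0,0,42,0,1],
  [0,0,42,0,1],
  [-6,0,42,0,1],
  [-11,0,42,0,1],
  [-15.9,-0.4,42,0,1],
  [-21.7,-2.1,41.7,-6,1],
  [-27.6,-3.2,41.5,-12,1],
  [-33.5,-3.7,41.2,-18,1],
  [-39.5,-3.5,41,-24,1],
  [-45.5,-2.7,40.6,-30,1],
  [-51.3,-1.3,40.4,-36,1],
  [-56.9,0.7,40.1,-42,1],
  [-62.3,3.3,39.8,-48,1],
  [-67.4,6.5,39.5,-54,1],
  [-72.2,10.1,39.3,-60,1],
  [-76.5,14.3,39,-66,1],
  [-76.5,14.3,39,-66,1],
])

```text
t: 14.57
eef_pos: [0.466, -0.001, 0.0951]
tool_rot: [0.001, 0.661, 0.75, 0.001]
contact_force: [-0.6, 0.5, 2.2]
gripper_width: 0.002
```

Call:
step_arm([
  [-5.7,-1.7,-0.5,-6,1],
  [-11.6,-2.8,-0.8,-12,1],
  [-17.6,-3.2,-1.1,-18,1],
  [-23.6,-3.1,-1.3,-24,1],
  [-29.5,-2.3,-1.6,-30,1],
  [-35.4,-0.9,-1.9,-36,1],
  [-41,1.2,-2.2,-42,1],
  [-45.5,3.3,-2.4,-47,1],
  [-45.5,3.3,-2.4,-47,1],
  [-45.5,3.3,-2.4,-47,1],
])

```text
t: 15.4
eef_pos: [0.4744, -0.0451, 0.0969]
tool_rot: [0.0, 0.311, 0.951, -0.0]
contact_force: [-0.3, -0.0, 0.8]
gripper_width: -0.001
```

```bash
python3 - <<'E'
from meas import *
o=bot.get_obs();print(o['q'].round(2),w2st(o['eef_pos'])*1000,o['contact_force'],np.degrees(np.arctan2(*rot(o)[[1,0],0]))+11.9)
c=cam('wrist','w9.png');meas(pts(c),c['frame'])
E
```

```text
[ 0.86  0.68 -1.15  2.1   0.81  0.91  1.75] [-39.782226   -41.9452142   96.88158575] [-0.34529537 -0.02772094  0.78489905] 155.71974487437416
collar n 306 z mean 88.22 med 88.24 sd 0.48
red n 0
ball n 1629 [-32.4 -59.7  88.7] ang -118.5 ztop 93.7
ball n 307 [-44.2 -52.   96.1] ang -130.4 ztop 104.5
ball n 536 [-51.8 -44.1  95.4] ang -139.6 ztop 102.7
base ((585.1691284179688, -46.30821228027344), (149.35728454589844, 299.1707458496094), 78.17788696289062) z 16.153284165615048
table z 0.059713104872034246
```

View pics/w9.png

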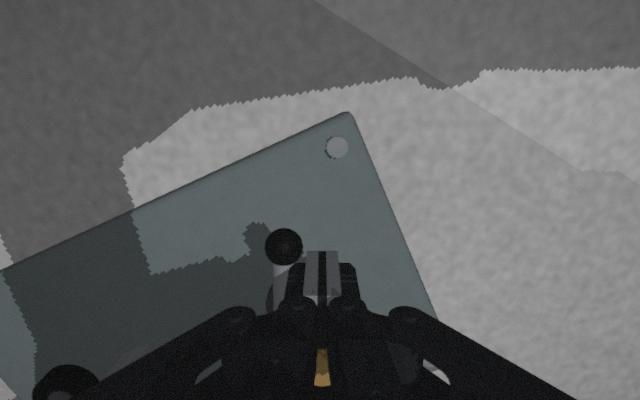

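Call:
step_arm([
  [0,-12,0,0,1],
  [0,-25,-20,7,1],
  [0,-25,-50,14,1],
  [0,-25,-80,21,1],
  [0,-25,-110,28,1],
  [0,-25,-140,35,1],
  [0,-25,-160,42,1],
  [0,-25,-175,49,1],
  [0,-25,-175,56,1],
  [0,-25,-175,63,1],
  [0,-25,-175,70,1],
  [0,-25,-175,77,1],
  [0,-25,-175,84,1],
  [0,-25,-175,91,1],
  [0,-25,-175,98,1],
  [-6,-20,-175,105,1],
  [-12,-15,-175,112,1],
  [-19,-10,-175,119,1],
  [-26,-5,-175,126,1],
  [-32,0,-175,133,1],
])

```text
t: 17.12
eef_pos: [0.5004, -0.0641, 0.2717]
tool_rot: [0.001, 0.996, 0.092, -0.0]
contact_force: [-0.2, -0.6, 0.2]
gripper_width: 0.002
```

Call:
step_arm([
  [0,0,0,7,1],
  [0,0,0,14,1],
  [0,0,0,21,1],
  [0,0,0,23,1],
  [0,0,0,23,1],
  [0,0,0,23,1],
])

```text
t: 17.62
eef_pos: [0.5001, -0.0639, 0.2718]
tool_rot: [0.0, 0.995, -0.104, 0.0]
contact_force: [0.5, -1.2, 0.9]
gripper_width: -0.0
```

```bash
python3 - <<'E'
from meas import *
o=bot.get_obs();print(o['q'].round(2),w2st(o['eef_pos'])*1000,o['contact_force'],np.degrees(np.arctan2(*rot(o)[[1,0],0]))+11.9)
c=cam('wrist','w10.png');W=pts(c);np.savez('w10.npz',W=W,f=c['frame']);meas(W,c['frame'])
# plane tilt of base / table
S=w2st(W)*1000
for lo,hi,n in((12,20,'base'),(-4,4,'table')):
    m=np.isfinite(S[...,2])&(S[...,2]>lo)&(S[...,2]<hi)&(S[...,0]>-150)&(S[...,0]<250)&(abs(S[...,1])<150)
    P=S[m];A=np.c_[P[:,:2],np.ones(len(P))];print(n,np.linalg.lstsq(A,P[:,2],rcond=None)[0],len(P))
E
```

```text
[ 0.71  0.27 -0.83  1.89  0.23  1.07 -0.42] [-10.80012767 -54.96180958 271.78903396] [ 0.52763213 -1.18332123  0.8656588 ] -0.011643985975025473
collar n 2239 z mean 88.40 med 88.40 sd 0.74
red n 381
mark z 88.51 n377 (array([  0,   0,   0,   0,   0,   0,   0,   0,   0,   0,   0,  17,  73,
       196,  80,  13,   2,   0,   0,   0,   0,   0,   0,   0]), array([75, 76, 77, 78, 79, 80, 81, 82, 83, 84, 85, 86, 87, 88, 89, 90, 91,
       92, 93, 94, 95, 96, 97, 98, 99]))
ball n 278 [-41.   54.9  86.3] ang 126.8 ztop 87.7
ball n 225 [66.1  8.5 86.3] ang 7.3 ztop 87.9
ball n 203 [-28.4 -61.6  86.1] ang -114.8 ztop 87.4
base ((589.067626953125, -26.614334106445312), (189.8599395751953, 299.4509582519531), 78.0972671508789) z 16.18826257887811
table z 0.12396819633629354
pad [ 67.4   1.2 259.8] z med 259.93
tongue top [ 35.9   0.6 183.8] [12.6 -8.  81.4]
base [ 1.31710371e-03 -2.60338736e-04  1.61167680e+01] 39186
table [ 0.00134129 -0.0003311   0.17092211] 29690
```

View pics/w10.png

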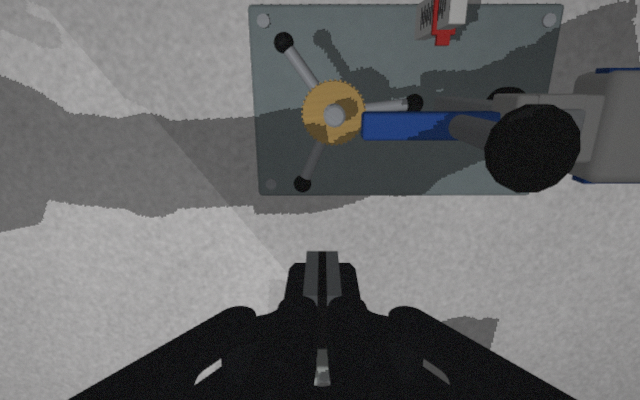

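Call:
step_arm([
  [0,0,-20,-7,1],
  [0,0,-38,-14,1],
  [10,-7,-38,-21,1],
  [20,-14,-38,-28,1],
  [30,-21,-38,-35,1],
  [40,-28,-38,-42,1],
  [50,-35,-38,-49,1],
  [60,-42,-38,-56,1],
  [70,-49,-38,-63,1],
  [80,-55,-38,-70,1],
  [80,-55,-38,-77,1],
  [80,-55,-38,-84,1],
  [80,-55,-38,-90,1],
  [80,-55,-38,-90,1],
  [80,-55,-38,-90,1],
])

```text
t: 18.92
eef_pos: [0.59, -0.0268, 0.3095]
tool_rot: [-0.0, 0.778, 0.629, -0.0]
contact_force: [0.6, -0.2, 0.0]
gripper_width: 0.0
```

```bash
python3 - <<'E'
from meas import *
o=bot.get_obs();print(o['q'].round(2),w2st(o['eef_pos'])*1000,o['contact_force'],np.degrees(np.arctan2(*rot(o)[[1,0],0]))+11.9)
c=cam('wrist','w11.png')
c=cam('side','s11.png');cv2.imwrite('pics/s11c.png',cv2.resize(c['frame'][100:290,200:400,::-1],None,fx=3,fy=3))
E
```

```text
[ 0.74  0.51 -1.11  1.64  0.47  1.29  0.9 ] [ 6.95067165e+01 -1.44759579e-01  3.09489636e+02] [ 0.56962653 -0.18509279  0.0394237 ] 89.81522117050307
```

View pics/w11.png

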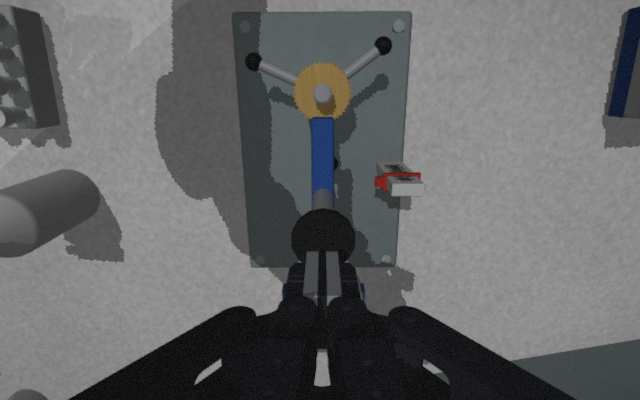

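View pics/s11c.png

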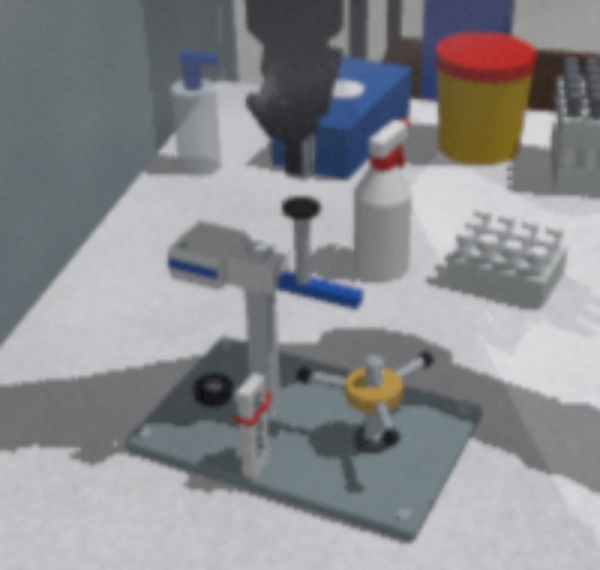

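Call:
step_arm([
  [0,0,8,0,1],
  [0,0,15,0,1],
  [0,0,20,0,1],
  [0,0,24,0,1],
  [0,0,26,0,1],
  [0,0,28,0,1],
  [0,0,30,0,1],
  [0,0,32,0,1],
  [0,0,34,0,1],
  [0,0,36,0,1],
  [0,0,38,0,1],
  [0,0,40,0,1],
])

```text
t: 20.02
eef_pos: [0.5899, -0.0266, 0.2703]
tool_rot: [0.0, 0.777, 0.63, -0.0]
contact_force: [-2.8, -0.2, 5.6]
gripper_width: 0.001
```

Call:
step_arm([
  [0,0,3,0,1],
  [0,0,6,0,1],
  [0,0,9,0,1],
  [0,0,12,0,1],
  [0,0,15,0,1],
  [0,0,18,0,1],
  [0,0,21,0,1],
  [0,0,24,0,1],
  [0,0,27,0,1],
  [0,0,30,0,1],
  [0,0,33,0,1],
  [0,0,36,0,1],
  [0,0,39,0,1],
  [0,0,42,0,1],
  [0,0,45,0,1],
  [0,0,48,0,1],
  [0,0,51,0,1],
  [0,0,54,0,1],
  [0,0,57,0,1],
  [0,0,60,0,1],
])

```text
t: 21.68
eef_pos: [0.5899, -0.0266, 0.2102]
tool_rot: [0.0, 0.777, 0.63, -0.0]
contact_force: [-3.6, -1.1, 6.2]
gripper_width: 0.002
```

```bash
python3 - <<'E'
from meas import *
o=bot.get_obs();print(w2st(o['eef_pos'])*1000,o['contact_force'])
c=cam('side','s12.png');cv2.imwrite('pics/s12c.png',cv2.resize(c['frame'][100:290,200:400,::-1],None,fx=3,fy=3))
c=cam('wrist','w12.png');W=pts(c);meas(W,c['frame'])
E
```

```text
[6.93877337e+01 5.28608380e-02 2.10166358e+02] [-3.63735954 -1.13772098  6.247797  ]
collar n 3354 z mean 88.39 med 88.40 sd 0.70
red n 547
mark z 88.25 n502 (array([  0,   0,   0,   0,   0,   0,   0,   0,   0,   9,  35,  32, 146,
       241,  81,   3,   0,   0,   0,   0,   0,   0,   0,   0]), array([75, 76, 77, 78, 79, 80, 81, 82, 83, 84, 85, 86, 87, 88, 89, 90, 91,
       92, 93, 94, 95, 96, 97, 98, 99]))
ball n 451 [-41.2  54.3  86.1] ang 127.2 ztop 87.6
ball n 445 [-28.4 -61.8  86.2] ang -114.7 ztop 87.6
ball n 113 [65.7 11.8 85.5] ang 10.2 ztop 87.0
base ((593.7536010742188, -27.52252960205078), (190.0084228515625, 290.0856018066406), 78.12690734863281) z 16.191421071542194
table z 0.27444738160661303
pad [ 57.9   0.  248.5] z med 245.92
tongue top [ 35.   -0.  111.5] [13.  -7.6 81.2]
```

View pics/s12c.png

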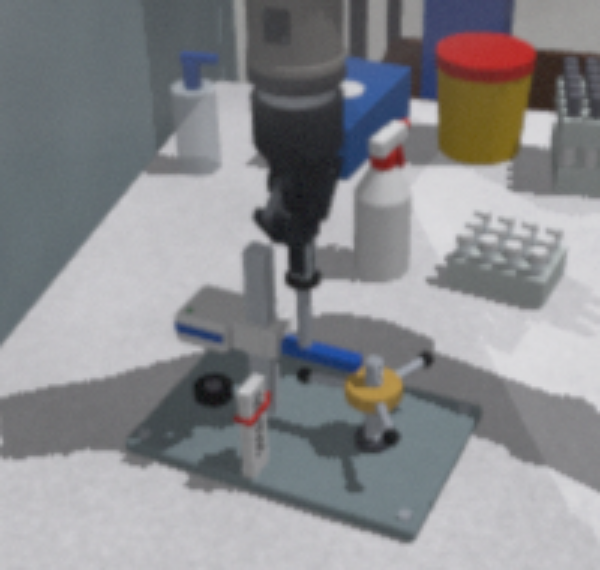

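Call:
step_arm([
  [0,0,1,0,1],
  [0,0,2,0,1],
  [0,0,3,0,1],
  [0,0,4,0,1],
  [0,0,5,0,1],
  [0,0,6,0,1],
  [0,0,7,0,1],
  [0,0,7.5,0,1],
  [0,0,8,0,1],
  [0,0,8,0,1],
])

```text
t: 22.62
eef_pos: [0.5903, -0.0265, 0.2021]
tool_rot: [0.0, 0.777, 0.63, 0.0]
contact_force: [-2.1, -0.4, 4.2]
gripper_width: -0.0
```

Call:
step_arm([
  [0,0,0.3,0,1],
  [0,0,0.6,0,1],
  [0,0,0.6,0,1],
])

```text
t: 22.87
eef_pos: [0.5903, -0.0265, 0.2014]
tool_rot: [0.0, 0.777, 0.63, 0.0]
contact_force: [-3.5, -0.3, 4.8]
gripper_width: -0.001
```

Call:
step_arm([
  [0,0,0.3,0,1],
  [0,0,0.6,0,1],
  [0,0,0.6,0,1],
])

```text
t: 23.12
eef_pos: [0.5902, -0.0265, 0.2007]
tool_rot: [0.0, 0.777, 0.63, 0.0]
contact_force: [-1.5, -0.2, 5.5]
gripper_width: -0.002
```

Call:
step_arm([
  [0,0,0.3,0,1],
  [0,0,0.6,0,1],
  [0,0,0.6,0,1],
])

```text
t: 23.37
eef_pos: [0.5903, -0.0265, 0.2003]
tool_rot: [0.0, 0.777, 0.63, 0.0]
contact_force: [-2.0, -0.7, 5.6]
gripper_width: -0.002
```

Call:
step_arm([
  [0,0,0.3,0,1],
  [0,0,0.5,0,1],
  [0,0,0.5,0,1],
])

```text
t: 23.62
eef_pos: [0.5903, -0.0264, 0.2002]
tool_rot: [0.0, 0.777, 0.63, 0.0]
contact_force: [-3.4, -0.7, 10.2]
gripper_width: 0.001
```

Call:
step_arm([
  [0,0,0.3,0,1],
  [0,0,0.3,0,1],
  [0,0,0.3,0,1],
])

```text
t: 23.87
eef_pos: [0.5903, -0.0264, 0.2001]
tool_rot: [0.0, 0.777, 0.63, 0.0]
contact_force: [-4.2, -1.2, 10.8]
gripper_width: -0.002
```

```bash
python3 - <<'E'
from meas import *
o=bot.get_obs();print(w2st(o['eef_pos'])*1000,o['contact_force'])
c=cam('wrist','w13.png');W=pts(c);meas(W,c['frame'])
E
```

```text
[ 69.75385686   0.27878124 200.1161327 ] [-4.17770659 -1.19362948 10.81401211]
collar n 3599 z mean 88.19 med 88.18 sd 0.67
red n 568
mark z 88.30 n528 (array([  0,   0,   0,   0,   0,   0,   0,   0,   0,   7,  26,  44, 131,
       267,  87,   4,   0,   0,   0,   0,   0,   0,   0,   0]), array([75, 76, 77, 78, 79, 80, 81, 82, 83, 84, 85, 86, 87, 88, 89, 90, 91,
       92, 93, 94, 95, 96, 97, 98, 99]))
ball n 492 [-41.2  54.3  86. ] ang 127.2 ztop 87.5
ball n 480 [-28.3 -61.7  86. ] ang -114.6 ztop 87.4
ball n 134 [65.6 11.5 85.5] ang 10.0 ztop 87.1
base ((591.9948120117188, -27.20050048828125), (189.95419311523438, 281.4462890625), 78.15266418457031) z 16.177159431998806
table z 0.2704395188287166
pad [ 58.1  -0.  240.2] z med 237.06
tongue top [ 35.2   0.2 102. ] [12.9 -7.9 91.9]
```

View pics/w13.png

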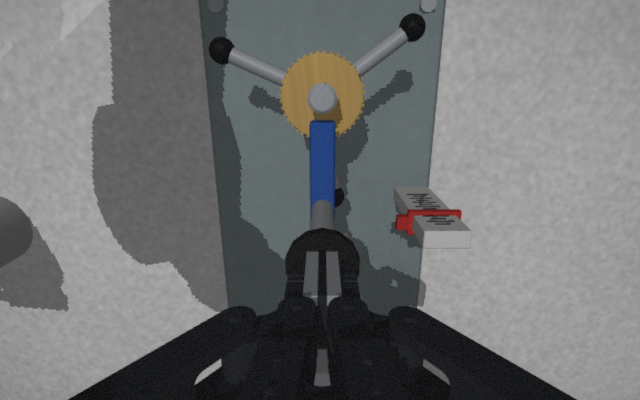

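Call:
step_arm([
  [0,0,-1,0,1],
  [0,0,-3,0,1],
  [0,0,-8,0,1],
  [0,0,-20,0,1],
  [0,0,-45,0,1],
  [0,0,-75,0,1],
  [0,0,-100,0,1],
  [0,0,-120,0,1],
  [0,0,-130,0,1],
  [0,0,-130,0,1],
  [0,0,-130,0,1],
])

```text
t: 24.83
eef_pos: [0.59, -0.0267, 0.329]
tool_rot: [0.0, 0.777, 0.63, -0.0]
contact_force: [-0.5, -0.6, -0.7]
gripper_width: 0.002
```

```bash
python3 - <<'E'
from meas import *
o=bot.get_obs();print(w2st(o['eef_pos'])*1000,o['contact_force'])
c=cam('wrist','w14.png');W=pts(c);meas(W,c['frame'])
c=cam('side','s14.png');cv2.imwrite('pics/s14c.png',cv2.resize(c['frame'][100:290,200:400,::-1],None,fx=3,fy=3))
cam('scene','sc14.png')
E
```

```text
[ 6.94994774e+01 -5.69307735e-02  3.28955857e+02] [-0.49761365 -0.58105998 -0.71078509]
collar n 1510 z mean 88.21 med 88.23 sd 0.78
red n 238
mark z 88.41 n205 (array([ 0,  0,  0,  0,  0,  0,  0,  0,  6, 10, 10, 12, 51, 88, 48,  6,  0,
        0,  0,  0,  0,  0,  0,  0]), array([75, 76, 77, 78, 79, 80, 81, 82, 83, 84, 85, 86, 87, 88, 89, 90, 91,
       92, 93, 94, 95, 96, 97, 98, 99]))
ball n 197 [-41.3  54.5  86. ] ang 127.1 ztop 87.6
ball n 200 [-28.1 -62.3  85.9] ang -114.3 ztop 87.5
ball n 65 [66.2 11.3 85.8] ang 9.6 ztop 87.3
base ((590.05517578125, -26.92498016357422), (190.08734130859375, 299.142822265625), 78.17646026611328) z 16.185126902690627
table z 0.35106418387959737
pad [5.800e+01 1.000e-01 3.671e+02] z med 364.88
tongue top [ 3.58e+01 -1.00e-01  1.02e+02] [13.4 -7.9 88.8]
```

View pics/s14c.png

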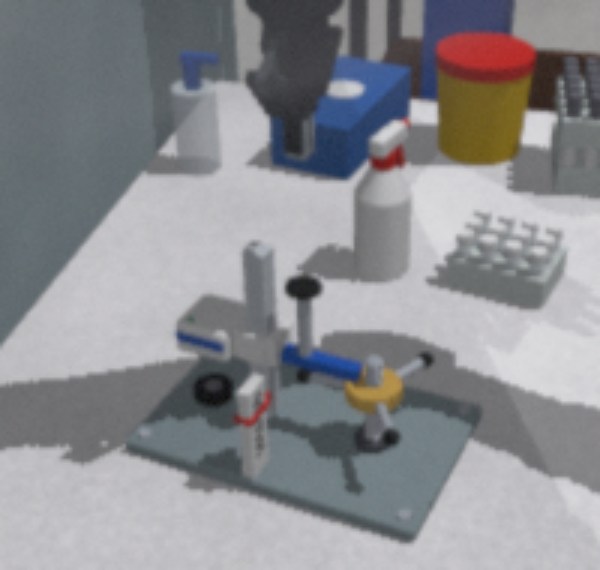

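View pics/sc14.png

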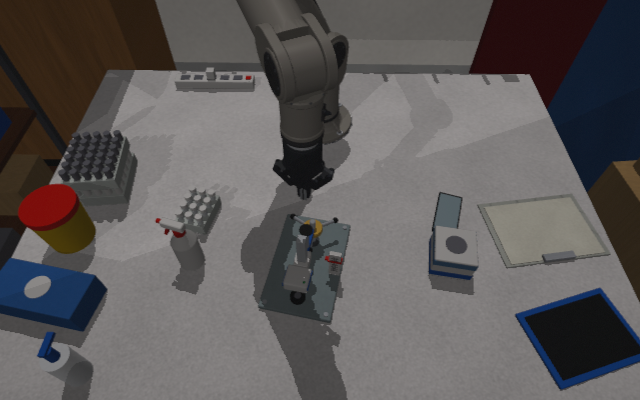

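```bash
python3 -c "
from station import bot
print(bot.hand_in())"
```

```text
the job is handed in; nothing more can be done
None
```

The collar is set level with the red mark, the reader's tongue rests on it, and the job is handed in with the arm clear of everything. It took about 25 s of the 67 s allowed.

- **Collar:** I spun it anticlockwise by pushing three spokes in turn, about 307° in all. Its top face went from 73.1 mm to about 88.3 mm. The mark's top measured about 88.4 mm. The last views differ by 0.1 to 0.2 mm, which is within the measuring noise, and the angle turned gives the same height.
- **Reader:** I pressed it down by the black pad with about 5 N. The force rose to about 11 N as the tongue met the collar, and then I lifted off. Afterwards the tongue's underside measured about 88.0 mm against the collar at 88.2 mm. The reader had not sprung back and the spokes had not turned.
- **Surroundings:** The mark measured the same height throughout. In the final scene picture the spray bottle, tube rack, carton and phone look where they were; I did not measure their positions.
- **Disagreement:** No check failed. The side camera reads heights 1 to 2 mm higher than the wrist camera, so I relied on the wrist camera.

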